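Load the bottle filler and shut its gate

TASK

The next four bottles are waiting on the filler's pulled-out tray. With your fingertips push the tray fully home so that the bottles stand upright under the spouts, then push the swing gate fully shut across the front of it, and let go with both left that way. Lift nothing, do not touch or topple the bottles, and leave the other things around the filler where they are.

Things in the scene. Friction and masses are not known exactly. Their poses are not given: they have to be found in the camera images.
- filler: bench-top bottle filler, fixed, turned up to 0.28 rad. Origin on the table under it; its -x is its front (robot side), +y its left. Deck 14 mm high (x -220 to 100, y +-170 mm). White posts at x 50, y +-150 mm carry a steel header bar (x 25 to 75 mm, 235 to 290 mm above the table) with four spouts. A stop post for the gate's free end stands at x -104, y -135 mm, 64 mm high.
- tray: aluminium bottle tray, 165 x 230 mm, 0.5 kg, bottles 0.1 kg each, lying loose on two slide rails between side guides on the deck, so it can only be pushed along the filler's x (it can be lifted out: do not). Origin: middle of its underside, 20 mm above the table; axes as the filler's. Home = against the firm back stops, origin at x -3, y 0 mm of the filler; starts pulled out 65 to 110 mm towards -x. Friction 2 to 10 N.
- push_plate (a point): middle of the top edge, on the outer (front) face, of the upright push plate at the tray's front. Plate 180 mm wide along the filler's y, 10 mm thick, 20 to 85 mm above the table, facing the filler's -x. The bottles stand 120 to 170 mm behind this face. With the tray home this point lies at x -95.5, y 0 mm of the filler.
- gate (a joint): angle (rad) of the steel swing gate: 0 = closed, straight across the tray's front along the filler's y, on its stop; 1.57 = pointing straight out of the front (-x); 2.3 = fully open, out to the left. Starts 1.3 to 2.15. Upright hinge at its left end; seen from above it closes counter-clockwise. 0.12 N m of friction: it stays where it is left; no latch.
- gate_hinge (a point): on the gate's hinge axis, at the gate's top edge (85 mm above the table), at x -115, y 150 mm of the filler; fixed to the filler. The gate is a flat steel panel 10 mm thick, centred on the axis, 30 to 85 mm above the table.
- gate_end (a point): middle of the top edge of the gate's free end, 275 mm from the hinge axis.
- bottle0_mid (a point): centre, half-way up, of an empty glass bottle (42 mm wide, 126 mm tall) standing loose on the tray, number 0 of four counted from the filler's right (-y) to its left, 54 mm apart; it stands in a low pocket 46 mm long and 52 mm wide, on the tray floor 25 mm above the table.
- spout0 (a point): tip of filling spout 0, 188 mm above the table at x 50 mm of the filler; bottle 0 belongs under it.
- bottle1_mid (a point): centre, half-way up, of an empty glass bottle (42 mm wide, 126 mm tall) standing loose on the tray, number 1 of four counted from the filler's right (-y) to its left, 54 mm apart; it stands in a low pocket 46 mm long and 52 mm wide, on the tray floor 25 mm above the table.
- spout1 (a point): tip of filling spout 1, 188 mm above the table at x 50 mm of the filler; bottle 1 belongs under it.
- bottle2_mid (a point): centre, half-way up, of an empty glass bottle (42 mm wide, 126 mm tall) standing loose on the tray, number 2 of four counted from the filler's right (-y) to its left, 54 mm apart; it stands in a low pocket 46 mm long and 52 mm wide, on the tray floor 25 mm above the table.
- spout2 (a point): tip of filling spout 2, 188 mm above the table at x 50 mm of the filler; bottle 2 belongs under it.
- bottle3_mid (a point): centre, half-way up, of an empty glass bottle (42 mm wide, 126 mm tall) standing loose on the tray, number 3 of four counted from the filler's right (-y) to its left, 54 mm apart; it stands in a low pocket 46 mm long and 52 mm wide, on the tray floor 25 mm above the table.
- spout3 (a point): tip of filling spout 3, 188 mm above the table at x 50 mm of the filler; bottle 3 belongs under it.
- filled_bottle: amber glass bottle with a black cap, 42 mm wide, 142 mm tall, standing to the right of the filler; origin at its underside; a bystander, to be left alone.
- tape_roll: cardboard-brown roll lying flat, 90 mm wide, 25 mm high, in front of the filler's right corner; origin at its underside; a bystander, to be left alone.
- stopper_jar: white jar with a black lid, 68 mm wide, 90 mm tall, left of the filler; origin at its underside; a bystander, to be left alone.
- beaker: open steel cup, 72 mm wide, 85 mm tall, left of the filler further out; origin at its underside; a bystander, to be left alone.
- label_brush: hand brush lying on the table, to the right in front; origin at its underside; a bystander, to be left alone.
- stopper: black bottle stopper, 32 mm wide, 34 mm tall, standing on the filler's deck (deck top 14 mm above the table) at the right front, clear of tray and gate; origin at its underside; a bystander, to be left alone.
- tumbler: blue drinking tumbler with black lid, 72 mm wide, 160 mm tall, far right; origin at its underside; a bystander, to be left alone.

How it is judged:
On the way, in this order (a step that is already met when the one before it is completed fails the run):
1. the tray is fully home while the gate is still open (x of tray in the frame of filler above -0.008 m and value of joint gate above 0.5 rad), for 0.2 s.
2. the gate is shut with the tray still home (x of tray in the frame of filler above -0.008 m and value of joint gate below 0.06 rad), for 0.2 s.
At the end, for the whole second after the job is handed in: Tray home within 5 mm, lying on its rails, at rest; gate closed within 0.06 rad and still; every bottle at rest, upright within 0.1 rad and within 15 mm of the line under its spout (all of step 2 and height (world z) of tray below 0.024 m and linear speed of tray below 0.02 m/s and velocity of joint gate between -0.05 and 0.05 rad/s and angle between each of bottle0_mid, bottle1_mid, bottle2_mid, bottle3_mid's own z axis and vertical below 0.1 rad and horizontal distance between bottle0_mid and spout0 below 0.015 m and horizontal distance between bottle1_mid and spout1 below 0.015 m and horizontal distance between bottle2_mid and spout2 below 0.015 m and horizontal distance between bottle3_mid and spout3 below 0.015 m and linear speed of each of bottle0, bottle1, bottle2, bottle3 below 0.03 m/s); the robot touches nothing.
It fails at once if the tray is lifted by more than 10 mm or tipped by more than 0.1 rad (height (world z) of tray above 0.03 m or angle between tray's own z axis and vertical above 0.1 rad).
It fails at once if a bottle on the tray is tipped by more than 0.35 rad (angle between any of bottle0_mid, bottle1_mid, bottle2_mid, bottle3_mid's own z axis and vertical above 0.35 rad).
It fails at once if a bottle on the tray is lifted by more than 15 mm (height (world z) of any of bottle0_mid, bottle1_mid, bottle2_mid, bottle3_mid above 0.103 m).
It fails at once if the robot pushes or squeezes a bottle with more than 2 N (contact force between any of the fingers, the arm and bottle0 above 2 N or contact force between any of the fingers, the arm and bottle1 above 2 N or contact force between any of the fingers, the arm and bottle2 above 2 N or contact force between any of the fingers, the arm and bottle3 above 2 N).
It fails at once if a bystander is moved by more than 25 mm (distance of any of filled_bottle, tape_roll, stopper_jar, beaker, label_brush, stopper, tumbler from where it was at the start of the episode above 0.025 m).
It also fails if it takes over 53 s, if anything falls off the work surface, if the arm or the gripper's body presses on something with over 40 N, if the wrist force passes 120 N, or if a joint passes its speed limit or range.

ROBOT

A 6-joint arm with a two-finger parallel gripper is mounted at the origin on the work surface. World frame = base frame: x ahead of the robot, y to its left, z up, the work surface at z = 0. Lengths are in m, angles in rad, forces in N, time in s.
With the tool pointing down it reaches from about 0.35 to 0.725 m from the base axis. Payload 6 kg.
Tool frame: the origin (TCP) lies at the centre of the arm's flange, where the gripper is bolted on; the fingertips stand 173 mm ahead of it and the grasp point (between the pads) lies 155 mm ahead of it; y points along the fingers, z is the direction in which the jaws open and shut, and the axes are right-handed (so a half turn about y gives the same grasp; the last joint's range is limited). The gripper opens to 85 mm and grips with 20 to 120 N. Pads are 22 mm wide; open, the fingers measure 114 mm over their backs; the gripper's body (76 mm by 85 mm) begins 54 mm behind the grasp point. The pads swing forward as they close: fully open they stand 13 mm farther back than shut.
Start: joints at [1.559, 0.04, 0.085, 0, -1.615, -0.334], TCP at [0.203, 0.564, 0.405] pointing down, gripper open.
Joint ranges: [-2.56, 2.56], [-1.29, 2.01], [-1.08, 1.49], [-3.29, 1.98], [-2.81, -0.18], [-2.99, 2.99]. Speed limits (rad/s): [2.57, 2.57, 3.01, 3.14, 3.14, 3.14].

INTERFACE

Orientations are given as a unit quaternion [x, y, z, w].
In Python, from station import r gives the robot as it stands.
- The arm moves only by the tool servo_tool, never from a script. Its argument "deltas" is a list of rows, each a list of 2 entries, a list of its own where there are three numbers: the shift along the tool's x, y, z in mm, then the turn about the tool's y in degrees. In form: [[[tx, ty, tz], yaw], ...]. A call has 1 to 12 rows; each row is the pose to reach, as a shift and turn from the pose measured when the call began, along the tool's axes at that moment; what a row does not reach only later rows make up. A row lasts 1/8 s, in which the tool goes at most 62.5 mm and 10.7 degrees, less where a joint would pass 70% of its speed; a pose out of reach is approached as far as the arm can. A call with a gripper value outside its range is refused whole. "grip" is the closure, from 0 (fully open) to 1 (shut), set as the call begins (left out, the last holds). The fingers move at their own pace and stop on an object; "squeeze" is the grip in N (left out, the last holds). Time passes only in rows, so rows that repeat a pose let the fingers close. It gives the time, the measured TCP pose, the force and the opening at its end, in the units of the state.
- r.observe(): the state, without advancing time (a new reading comes with each control period).
- r.camera(name): name is "scene" or "top" or "wrist"; returns a dict with "image" (480x640x3 uint8, blue, green, red), "fx", "fy", "cx", "cy" (pixels), "k1" (the pictures are not rectified: a ray, as slopes to the right and down, at radius r is drawn at 1 + k1 r^2 times it, then the intrinsics apply), "cam_to_world" (4x4, takes a point from camera to world coordinates); the wrist camera has in their place "tool_from_camera" (4x4, takes a point from camera to tool coordinates, whose origin is the TCP and whose axes are the tool frame's). Camera axes: x right, y down, z forward; pixel columns grow to the right and rows downward; lengths in m; the calibration is good to about 2 mm. A picture is of the moment at which its call begins: read the wrist's pose just before it. There is no depth.
- r.hand_in(): hands the job in, once; it reports no verdict.
The state is a dict: "clock": time; "qpos": joint angles; "qd": joint speeds; "joint_efforts": joint torques, N m; "position": TCP position; "orientation": TCP orientation; "contact_force": force on the tool from outside, world axes, zero at the start; "ft_torque": the same for the moment, N m; "grip_width": opening from 0.0 (shut) to 1.0 (fully open).
Only numpy, scipy, OpenCV 4.12 (cv2) and the standard library are available. Lean on these libraries where they do the work, as an engineer would, in place of code of your own. Each camera call takes 0.05 s, during which the arm holds its last target.

## Working session

There is one attempt and no reset: what is moved stays moved. The work goes in short steps, Python scripts to look and compute and a tool call to move; the robot and the scene stay as the last step left them, time stands still between calls to the robot, and variables do not carry over. Pictures are saved under pics/ and viewed, and the job is handed in when it is done.

Besides the shell and the picture viewer there is one more tool, called after ">>>" as name([rows], argument=value, ...), one row to a line, values as JSON. servo_tool: Moves the arm, as the interface text tells. Its arguments: {"type":"object","properties":{"deltas":{"type":"array","items":{"type":"array"}},"grip":{"type":"number"},"squeeze":{"type":"number"}},"required":["deltas"]}

```bash
ls; mkdir -p pics; python3 - <<'E'
from station import r
import cv2
s=r.observe(); print(s)
for n in ("scene","top"):
    c=r.camera(n); cv2.imwrite(f"pics/{n}0.png",c["image"])
    print(n,{k:(v.tolist() if hasattr(v,'tolist') else v) for k,v in c.items() if k!="image"})
E
```

```text
pics
{'clock': 0.0, 'qpos': array([ 1.55867529e+00,  4.08249684e-02,  8.38126145e-02, -4.81215588e-04,
       -1.61552830e+00, -3.33720447e-01]), 'qd': array([ 1.50622997e-03,  2.97496650e-05, -1.48906091e-03, -1.10978954e-03,
       -6.95376654e-04,  1.74052786e-06]), 'joint_efforts': array([-3.73357835e-06, -3.68203926e+01,  3.47414625e+01,  6.93200245e+00,
       -5.31007492e-03,  5.44438265e-06]), 'position': array([0.2032736 , 0.56449121, 0.40366869]), 'orientation': array([-0.12158854, -0.69592632,  0.69719826,  0.12172662]), 'contact_force': array([-0.22630148,  0.54617446, -0.68680141]), 'ft_torque': array([0.01516855, 0.00965969, 0.0344761 ]), 'grip_width': 0.9969073466146929}
scene {'fx': 563.6921390584678, 'fy': 563.6921390584678, 'cx': 322.22902141512185, 'cy': 232.65655840488475, 'k1': 0.0323508689044598, 'cam_to_world': [[0.9272892941454012, -0.28804221769883226, 0.23909463772000825, 0.2224222730928594], [-0.3743035719359346, -0.7038670616795208, 0.603711848085358, -0.9091840295862567], [-0.005603659458255363, -0.6493095104076149, -0.7605036217500214, 1.2192471428430178], [0.0, 0.0, 0.0, 1.0]]}
top {'fx': 546.9855251164404, 'fy': 546.9855251164404, 'cx': 315.5493574377991, 'cy': 233.6833908179899, 'k1': -0.03132459504574959, 'cam_to_world': [[0.00978617617686423, -0.9767897590592022, 0.2139766280529274, 0.2507444163526573], [-0.9999473272328193, -0.010221579274869648, -0.0009284810543439282, -0.06391168101342098], [0.0030941098519759445, -0.21395627103264114, -0.9768383390152287, 1.5375255352272763], [0.0, 0.0, 0.0, 1.0]]}
```

View pics/scene0.png

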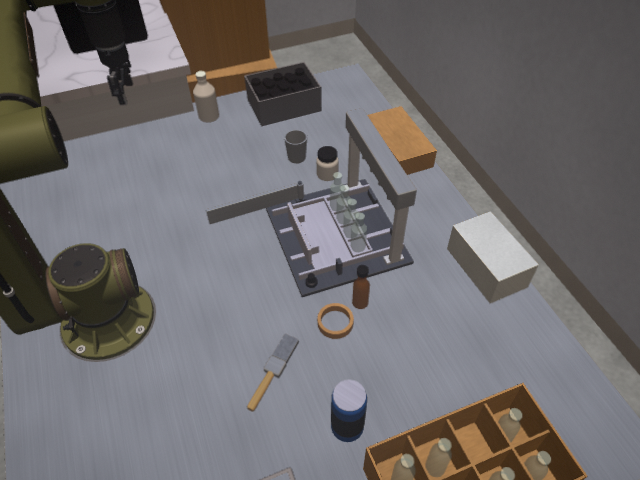

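View pics/top0.png

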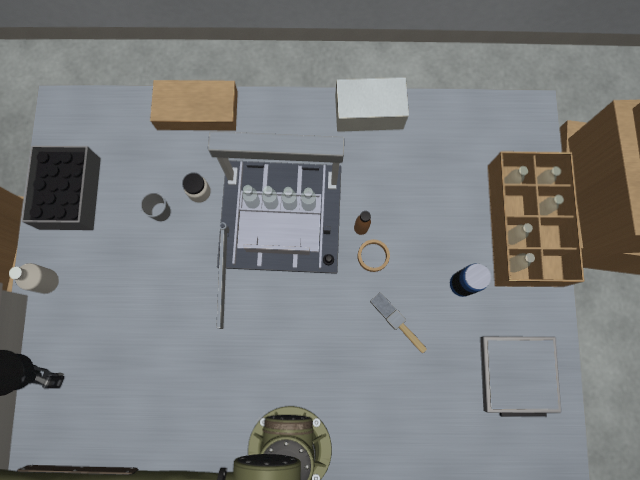

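```bash
python3 - <<'E'
import cv2
a=cv2.imread("pics/top0.png")[125:335,195:355]
cv2.imwrite("pics/t0z.png",cv2.resize(a[:,:],None,fx=2.85*1.0,fy=2.85,interpolation=cv2.INTER_CUBIC))
a=cv2.imread("pics/top0.png")[205:285,200:350]
cv2.imwrite("pics/t0f.png",cv2.resize(a,None,fx=5,fy=5,interpolation=cv2.INTER_CUBIC))
a=cv2.imread("pics/scene0.png")[160:300,200:420]
cv2.imwrite("pics/s0z.png",cv2.resize(a,None,fx=3.6,fy=3.6,interpolation=cv2.INTER_CUBIC))
E
```

```text
(no output)
```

View pics/t0z.png

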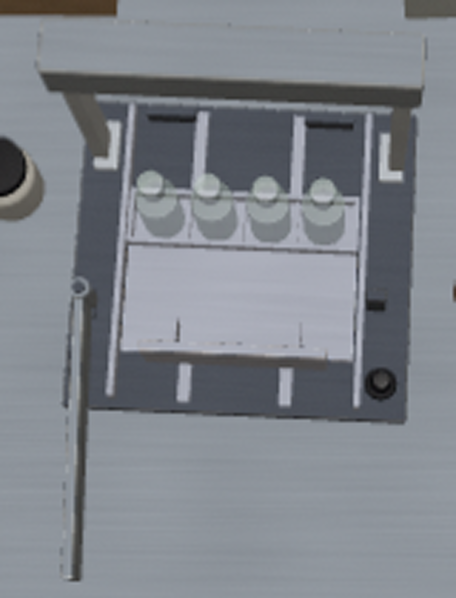

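View pics/t0f.png

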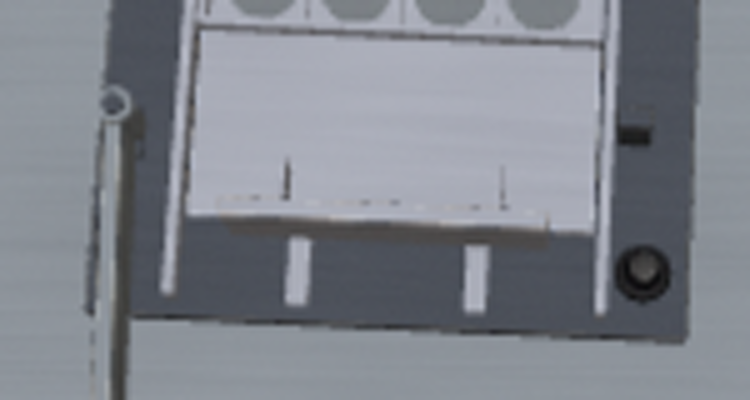

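View pics/s0z.png

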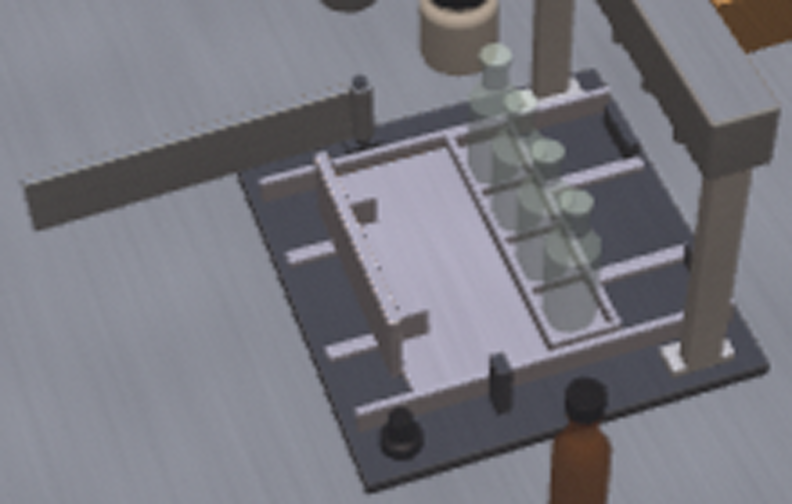

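```bash
cat > h.py <<'E'
import numpy as np, cv2
from scipy.optimize import least_squares
from scipy.spatial.transform import Rotation as R
CAM={}
CAM['scene']=dict(f=563.692,cx=322.229,cy=232.657,k1=.03235,T=np.array([[0.9272892941454012, -0.28804221769883226, 0.23909463772000825, 0.2224222730928594], [-0.3743035719359346, -0.7038670616795208, 0.603711848085358, -0.9091840295862567], [-0.005603659458255363, -0.6493095104076149, -0.7605036217500214, 1.2192471428430178], [0,0,0,1]]))
CAM['top']=dict(f=546.9855,cx=315.5494,cy=233.6834,k1=-.031325,T=np.array([[0.00978617617686423, -0.9767897590592022, 0.2139766280529274, 0.2507444163526573], [-0.9999473272328193, -0.010221579274869648, -0.0009284810543439282, -0.06391168101342098], [0.0030941098519759445, -0.21395627103264114, -0.9768383390152287, 1.5375255352272763], [0,0,0,1]]))
def proj(cam,P):
    c=CAM[cam] if isinstance(cam,str) else cam
    T=c['T'];p=(np.atleast_2d(P)-T[:3,3])@T[:3,:3]
    K=np.array([[c['f'],0,c['cx']],[0,c['f'],c['cy']],[0,0,1]])
    return cv2.projectPoints(p.reshape(-1,1,3),np.zeros(3),np.zeros(3),K,np.array([c['k1'],0,0,0,0.]))[0].reshape(-1,2)
def f2w(F,p):
    x,y,a=F; c,s=np.cos(a),np.sin(a)
    p=np.asarray(p,float).reshape(-1,3)
    return np.c_[x+c*p[:,0]-s*p[:,1], y+s*p[:,0]+c*p[:,1], p[:,2]]
E
cat > fit.py <<'E'
from h import *
def pts(v):
    F=v[:3];g=v[3];t=v[4]
    ge=[-.115-.275*np.sin(g),.150-.275*np.cos(g),.085]
    px=-.0955+.003*0+t
    return dict(hinge=[-.115,.15,.087],ge=ge,fr=[-.22,-.17,.014],fl=[-.22,.17,.014],br=[.1,-.17,.014],stop=[-.104,-.135,.064],pl=[px,.09,.085],pr=[px,-.09,.085])
obs=[('top','hinge',222.8,225.4),('top','fr',337.6,273),('top','fl',217.6,267.3),('top','br',340.6,164.3),('top','ge',220.3,327.4),
('scene','fr',302.2,295.3),('scene','fl',266.7,208.6),('scene','br',413.3,261.4),('scene','stop',338.9,258.6),('scene','ge',206.9,211.4),('scene','hinge',300,182.8),('scene','pl',288.3,203.6),('scene','pr',307.8,249.4),('top','pl',200+218/5,205+210/5),('top','pr',200+548/5,205+223/5)]
def res(v):
    P=pts(v)
    return np.concatenate([proj(c,f2w(v[:3],P[n]))[0]-[u,w] for c,n,u,w in obs])
s=least_squares(res,[.5,0,0,1.6,-.09],loss='soft_l1')
print(s.x); 
for o,e in zip(obs,res(s.x).reshape(-1,2)): print(o[:2],e.round(1))
for n,p in pts(s.x).items(): print(n,f2w(s.x[:3],p).round(4))
E
python3 fit.py
```

```text
[ 0.6992422   0.03378248 -0.03437087  1.51545103 -0.07641894]
('top', 'hinge') [ 0.  -0.2]
('top', 'fr') [ 0.1 -0.5]
('top', 'fl') [-0.6 -0.2]
('top', 'br') [0.9 0.1]
('top', 'ge') [0.1 0. ]
('scene', 'fr') [-0.5 -0. ]
('scene', 'fl') [-2.  -3.8]
('scene', 'br') [ 1.2 -0.3]
('scene', 'stop') [0.4 2.2]
('scene', 'ge') [-0.5  0. ]
('scene', 'hinge') [-0.1 -0. ]
('scene', 'pl') [-1. -1.]
('scene', 'pr') [0.8 0.7]
('top', 'pl') [-0.3 -0.2]
('top', 'pr') [0.2 0.2]
hinge [[0.5895 0.1876 0.087 ]]
ge [[0.3145 0.1819 0.085 ]]
fr [[ 0.4735 -0.1286  0.014 ]]
fl [[0.4852 0.2112 0.014 ]]
br [[ 0.7933 -0.1396  0.014 ]]
stop [[ 0.5907 -0.0976  0.064 ]]
pl [[0.5305 0.1296 0.085 ]]
pr [[ 0.5243 -0.0503  0.085 ]]
```

```bash
cat > mv.py <<'E'
import sys
from h import *
from station import r
F=(0.69924,0.03378,-0.03437)
def st():
    s=r.observe(); M=R.from_quat(s['orientation']).as_matrix()
    return s,M
def to(wp):
    s,M=st(); return (M.T@(np.array(wp)-s['position'])*1000).round(1)
def info():
    s,M=st(); print('t',s['clock'].__round__(2) if hasattr(s['clock'],'__round__') else s['clock'],'pos',s['position'].round(4),'F',s['contact_force'].round(1),'grip',round(s['grip_width'],2)); print(M.round(3)); print('q',s['qpos'].round(2))
    x,y,a=F;c,sn=np.cos(a),np.sin(a);d=s['position'][:2]-[x,y]
    print('filler xy',(c*d[0]+sn*d[1]).round(4),(-sn*d[0]+c*d[1]).round(4))
E
python3 - <<'E'
from mv import *
info()
for p in ([-.235,0,.40],[-.235,0,.215],[-.215,0,.215]):
    w=f2w(F,p)[0]; print(w,to(w))
E
```

```text
t 0.1 pos [0.2033 0.5645 0.4038] F [-0.5 -0.   0.1] grip 1.0
[[-0.941 -0.    -0.339]
 [ 0.339 -0.002 -0.941]
 [-0.    -1.     0.002]]
q [ 1.56  0.04  0.08 -0.   -1.62 -0.33]
filler xy -0.5139 0.5134
[0.46437879 0.04185536 0.4       ] [-422.8    4.5  403.2]
[0.46437879 0.04185536 0.215     ] [-422.8  189.5  402.9]
[0.48436698 0.0411681  0.215     ] [-441.8  189.5  396.8]
```

>>> servo_tool([
  [[-42,0,40],-2],
  [[-84,0,80],-4],
  [[-126,0,121],-6],
  [[-168,0,161],-8],
  [[-211,0,202],-10],
  [[-254,0,242],-12],
  [[-296,0,282],-14],
  [[-338,0,323],-16],
  [[-380,0,363],-18],
  [[-422,0,403],-18],
  [[-422,0,403],-18],
  [[-422,0,403],-18],
], grip=1)

```text
clock: 1.6
position: [0.4637, 0.0422, 0.404]
orientation: [-0.011, -0.706, 0.708, 0.012]
contact_force: [-0.5, 0.2, -0.3]
grip_width: 0.0
```

```bash
python3 - <<'E'
from mv import *
info()
for p in ([-.235,0,.215],[-.215,0,.215]):
    w=f2w(F,p)[0]; print(w,to(w))
E
```

```text
t 1.6 pos [0.4637 0.0422 0.404 ] F [-0.5  0.2 -0.3] grip 0.0
[[-0.999 -0.001 -0.033]
 [ 0.033 -0.002 -0.999]
 [ 0.001 -1.     0.002]]
q [ 0.53 -0.32 -0.24  0.   -1.65  1.01]
filler xy -0.2357 0.0003
[0.46437879 0.04185536 0.215     ] [ -0.9 189.    0. ]
[0.48436698 0.0411681  0.215     ] [-20.9 189.    0. ]
```

>>> servo_tool([
  [[0,35,0],0],
  [[0,75,0],0],
  [[0,115,0],0],
  [[0,150,0],0],
  [[0,175,0],0],
  [[0,189,0],0],
  [[0,189,0],0],
])

```text
clock: 2.48
position: [0.4631, 0.0426, 0.2146]
orientation: [-0.01, -0.706, 0.708, 0.012]
contact_force: [-0.1, 0.6, -0.0]
grip_width: -0.002
```

```bash
python3 - <<'E'
from mv import *
info()
for n in ('scene','top','wrist'):
    c=r.camera(n); im=c['image']
    if n=='scene': im=cv2.resize(im[130:300,180:420],None,fx=3.2,fy=3.2,interpolation=cv2.INTER_CUBIC)
    if n=='top': im=cv2.resize(im[135:345,195:355],None,fx=2.8,fy=2.8,interpolation=cv2.INTER_CUBIC)
    cv2.imwrite(f'pics/{n}1.png',im)
    if n=='wrist': print(c['tool_from_camera'],c['fx'],c['cx'],c['cy'],c['k1'])
E
```

```text
t 2.48 pos [0.4631 0.0426 0.2146] F [-0.1  0.6 -0. ] grip -0.0
[[-1.    -0.002 -0.031]
 [ 0.031 -0.002 -1.   ]
 [ 0.002 -1.     0.002]]
q [ 0.53 -0.27 -0.55  0.   -1.3   1.01]
filler xy -0.2363 0.0007
[[-4.45625260e-04  9.64308219e-01  2.64781912e-01 -6.63115005e-02]
 [-1.91977673e-04 -2.64782016e-01  9.64308274e-01  3.03547893e-02]
 [ 9.99999882e-01  3.78887910e-04  3.03119203e-04  1.42120531e-06]
 [ 0.00000000e+00  0.00000000e+00  0.00000000e+00  1.00000000e+00]] 352.71374342977555 319.47722443770704 238.80761203911982 -0.004271577167360533
```

View pics/scene1.png

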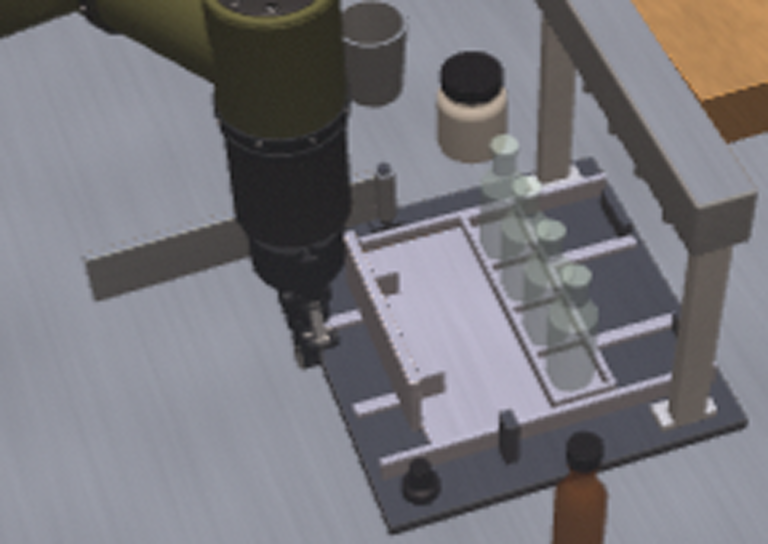

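View pics/wrist1.png

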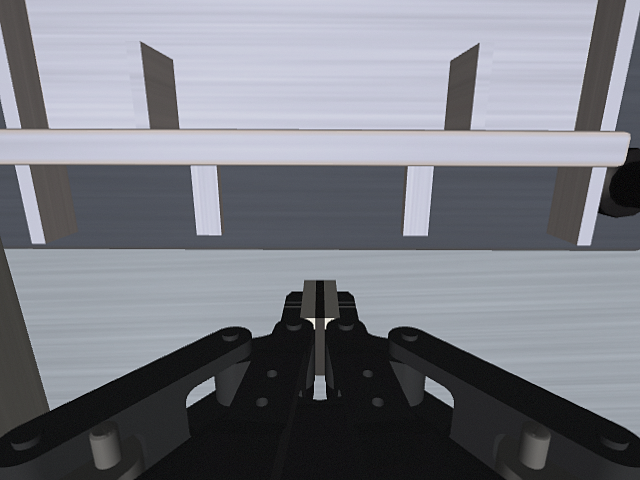

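View pics/top1.png

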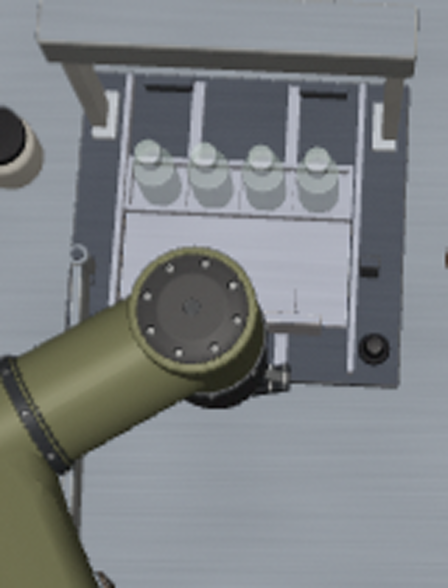

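>>> servo_tool([
  [[-10,0,0],0],
  [[-22,0,0],0],
  [[-34,0,0],0],
  [[-42,0,0],0],
  [[-46,0,0],0],
  [[-50,0,0],0],
  [[-54,0,0],0],
  [[-58,0,0],0],
  [[-62,0,0],0],
  [[-66,0,0],0],
  [[-70,0,0],0],
])

```text
clock: 4.0
position: [0.5332, 0.0399, 0.216]
orientation: [-0.011, -0.706, 0.708, 0.012]
contact_force: [-5.0, -0.2, 2.3]
grip_width: -0.004
```

```bash
python3 - <<'E'
from mv import *
info()
for n in ('wrist',):
    c=r.camera(n); im=c['image']
    cv2.imwrite(f'pics/{n}2.png',im)
E
```

```text
t 4.0 pos [0.5332 0.0399 0.216 ] F [-5.  -0.2  2.3] grip -0.0
[[-0.999 -0.002 -0.032]
 [ 0.032 -0.001 -0.999]
 [ 0.002 -1.     0.002]]
q [ 0.45 -0.07 -0.37  0.   -1.27  1.09]
filler xy -0.1662 0.0004
```

View pics/wrist2.png

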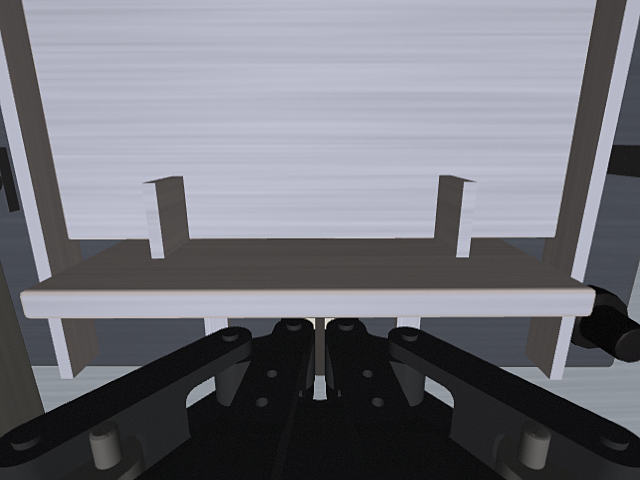

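>>> servo_tool([
  [[-4,0,0],0],
  [[-8,1,0],0],
  [[-12,1,0],0],
  [[-16,1,0],0],
  [[-20,1,0],0],
  [[-24,1,0],0],
  [[-28,1,0],0],
  [[-32,1,0],0],
  [[-36,1,0],0],
  [[-40,1,0],0],
  [[-44,1,0],0],
  [[-48,1,0],0],
])

```text
clock: 5.55
position: [0.5818, 0.0384, 0.2149]
orientation: [-0.011, -0.706, 0.708, 0.012]
contact_force: [-3.9, 0.2, -0.6]
grip_width: -0.003
```

```bash
python3 - <<'E'
from mv import *
info()
E
```

```text
t 5.55 pos [0.5818 0.0384 0.2149] F [-3.9  0.2 -0.6] grip -0.0
[[-0.999 -0.002 -0.032]
 [ 0.032 -0.002 -0.999]
 [ 0.001 -1.     0.002]]
q [ 0.41  0.06 -0.25  0.   -1.27  1.13]
filler xy -0.1176 0.0006
```

>>> servo_tool([
  [[-3,0,0],0],
  [[-6,0,0],0],
  [[-8,0,0],0],
  [[-9,0,0],0],
])

```text
clock: 6.05
position: [0.5895, 0.0381, 0.2146]
orientation: [-0.009, -0.706, 0.708, 0.014]
contact_force: [-18.0, 1.5, 6.4]
grip_width: -0.003
```

>>> servo_tool([
  [[-2,0,0],0],
  [[-2,0,0],0],
  [[-2,0,0],0],
])

```text
clock: 6.42
position: [0.5901, 0.0379, 0.2143]
orientation: [-0.007, -0.706, 0.708, 0.016]
contact_force: [-15.2, 1.2, 5.4]
grip_width: 0.0
```

```bash
python3 - <<'E'
from mv import *
info()
c=r.camera('scene'); im=cv2.resize(c['image'][130:300,180:420],None,fx=3.2,fy=3.2,interpolation=cv2.INTER_CUBIC)
cv2.imwrite('pics/scene3.png',im)
c=r.camera('wrist'); cv2.imwrite('pics/wrist3.png',c['image'])
E
```

```text
t 6.42 pos [0.5901 0.0379 0.2143] F [-15.2   1.2   5.4] grip 0.0
[[-0.999 -0.013 -0.032]
 [ 0.032 -0.003 -0.999]
 [ 0.013 -1.     0.004]]
q [ 0.4   0.08 -0.22 -0.   -1.28  1.14]
filler xy -0.1092 0.0003
```

View pics/scene3.png

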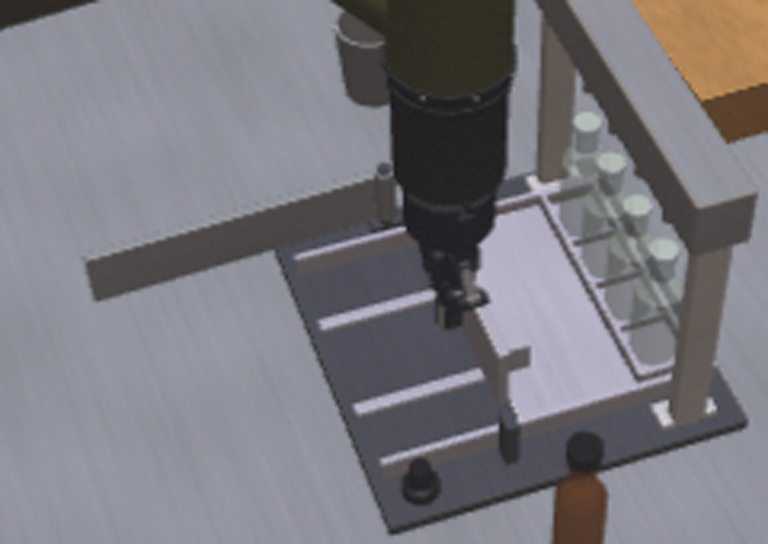

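View pics/wrist3.png

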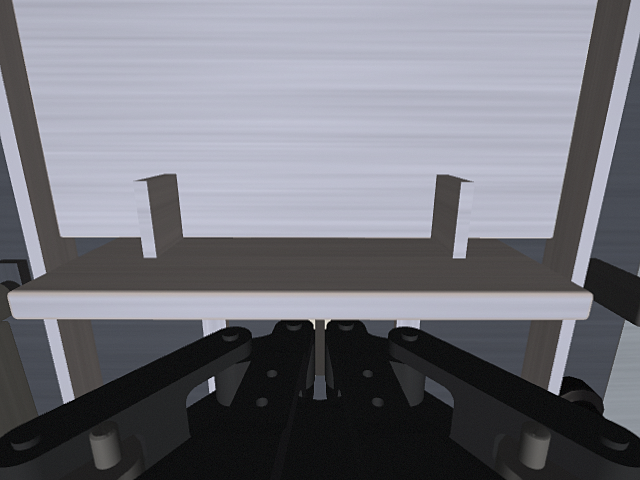

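>>> servo_tool([
  [[3,0,0],0],
  [[10,0,0],0],
  [[25,0,0],0],
  [[50,0,0],0],
  [[70,-20,0],0],
  [[80,-60,0],0],
  [[80,-100,0],0],
  [[80,-110,0],0],
])

```text
clock: 7.52
position: [0.512, 0.0408, 0.3295]
orientation: [-0.009, -0.707, 0.707, 0.013]
contact_force: [-0.8, -0.4, -0.8]
grip_width: 0.003
```

```bash
python3 - <<'E'
from mv import *
info()
w=f2w(F,[-.305,.21,.35])[0]; print(w,to(w))
c=r.camera('scene'); cv2.imwrite('pics/scene4r.png',c['image']);im=cv2.resize(c['image'][130:300,180:420],None,fx=3.2,fy=3.2,interpolation=cv2.INTER_CUBIC)
Fx=F
for p in ([-.0955,.09,.085],[-.0955,-.09,.085]):
    u=(proj('scene',f2w(F,p))[0]-[180,130])*3.2; cv2.circle(im,tuple(int(x) for x in u),3,(0,0,255),-1)
cv2.imwrite('pics/scene4.png',im)
E
```

```text
t 7.53 pos [0.512  0.0408 0.3295] F [-0.8 -0.4 -0.8] grip 0.0
[[-0.999 -0.005 -0.032]
 [ 0.032 -0.001 -0.999]
 [ 0.005 -1.     0.001]]
q [ 0.47 -0.19 -0.27 -0.   -1.5   1.07]
filler xy -0.1874 0.0006
[0.40163641 0.25413676 0.35      ] [ 117.2  -20.2 -209.7]
```

View pics/scene4.png

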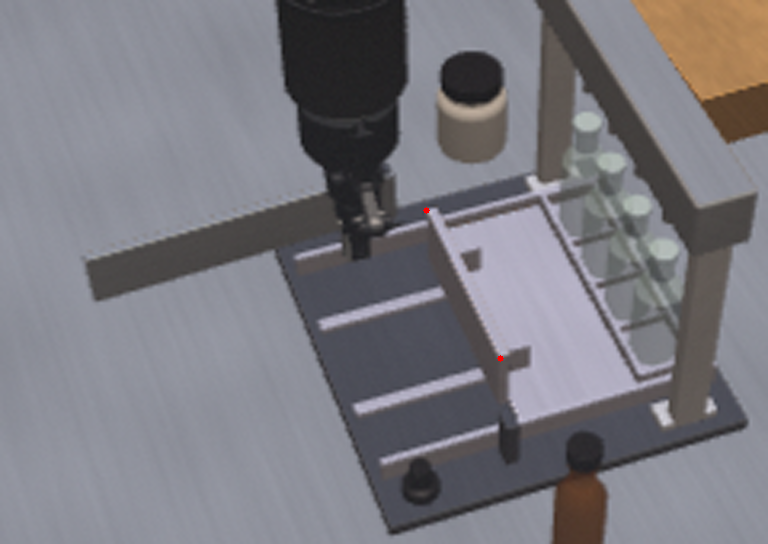

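>>> servo_tool([
  [[20,-5,-40],0],
  [[45,-15,-85],0],
  [[75,-20,-135],0],
  [[105,-20,-185],0],
  [[117,-20,-210],0],
  [[117,-10,-210],0],
  [[117,20,-210],0],
  [[117,60,-210],0],
  [[117,95,-210],0],
  [[117,111,-210],0],
  [[117,111,-210],0],
])

```text
clock: 8.95
position: [0.4011, 0.2536, 0.2174]
orientation: [-0.009, -0.706, 0.708, 0.014]
contact_force: [0.4, -0.0, 0.5]
grip_width: -0.0
```

```bash
python3 - <<'E'
from mv import *
info()
for n in ('scene','wrist'):
    c=r.camera(n); im=c['image']
    if n=='scene': im=cv2.resize(im[130:300,180:420],None,fx=3.2,fy=3.2,interpolation=cv2.INTER_CUBIC)
    cv2.imwrite(f'pics/{n}5.png',im)
E
```

```text
t 8.95 pos [0.4011 0.2536 0.2174] F [ 0.4 -0.   0.5] grip -0.0
[[-0.999 -0.008 -0.033]
 [ 0.033 -0.003 -0.999]
 [ 0.008 -1.     0.004]]
q [ 0.99 -0.24 -0.52 -0.   -1.3   0.55]
filler xy -0.3055 0.2094
```

View pics/scene5.png

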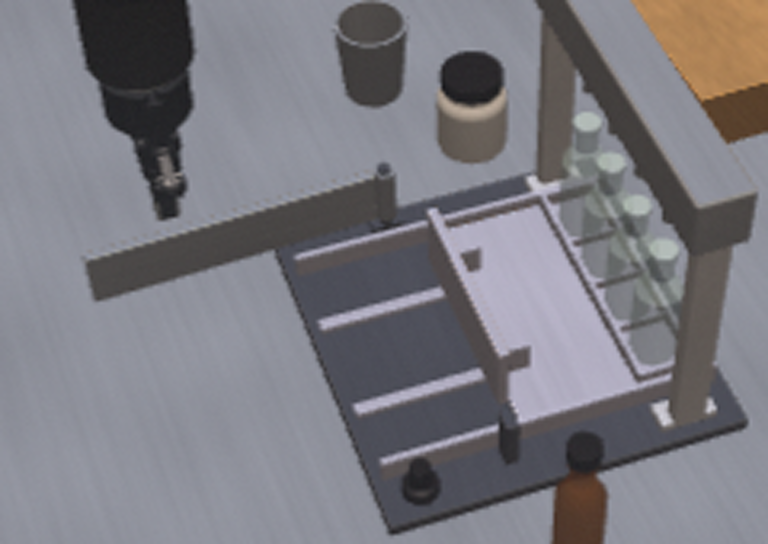

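View pics/wrist5.png

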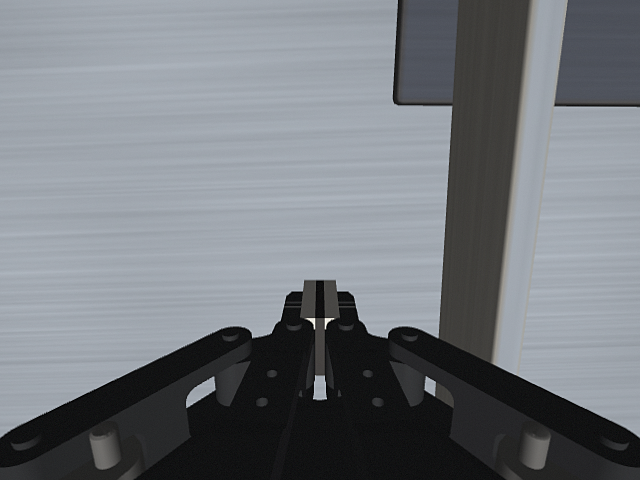

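```bash
cat > arc.py <<'E'
from mv import *
def arc(gs,r_=.19,d=.019,z=.230):
    for g in gs:
        p=np.array([-.115,.15])+r_*np.array([-np.sin(g),-np.cos(g)])+d*np.array([-np.cos(g),np.sin(g)])
        print(round(g,2),p.round(3),to(f2w(F,[p[0],p[1],z])[0]).round(0))
E
python3 -c "
from arc import *
arc([1.65,1.55,1.48,1.4,1.32,1.25,1.17,1.1,1.02,.95,.9])"
```

```text
1.65 [-0.303  0.184] [ -2. -10.  26.]
1.55 [-0.305  0.165] [  0. -10.  45.]
1.48 [-0.306  0.152] [  1. -10.  58.]
1.4 [-0.305  0.136] [  1. -10.  74.]
1.32 [-0.304  0.121] [ -1. -10.  89.]
1.25 [-0.301  0.108] [ -4. -10. 102.]
1.17 [-0.297  0.093] [ -8. -10. 117.]
1.1 [-0.293  0.081] [-12. -10. 130.]
1.02 [-0.287  0.067] [-18. -10. 144.]
0.95 [-0.281  0.055] [-24. -10. 155.]
0.9 [-0.276  0.047] [-29. -10. 164.]
```

>>> servo_tool([
  [[-2,-10,20],0],
  [[0,-10,40],0],
  [[1,-10,52],0],
  [[1,-10,65],0],
  [[1,-10,77],0],
  [[-1,-10,89],0],
  [[-4,-10,102],0],
  [[-8,-10,117],0],
  [[-12,-10,130],0],
  [[-18,-10,144],0],
  [[-24,-10,155],0],
  [[-29,-10,164],0],
])

```text
clock: 10.55
position: [0.4257, 0.0887, 0.2296]
orientation: [-0.01, -0.707, 0.707, 0.013]
contact_force: [-0.2, 2.4, -0.4]
grip_width: 0.0
```

```bash
python3 - <<'E'
from arc import *
info()
arc([.85,.78,.7,.62,.54,.47,.4,.33,.26,.2,.15,.1,.06,.03,0])
c=r.camera('scene'); im=cv2.resize(c['image'][130:300,180:420],None,fx=3.2,fy=3.2,interpolation=cv2.INTER_CUBIC)
cv2.imwrite('pics/scene6.png',im)
E
```

```text
t 10.55 pos [0.4257 0.0887 0.2296] F [-0.2  2.4 -0.4] grip 0.0
[[-0.999 -0.005 -0.033]
 [ 0.033 -0.001 -0.999]
 [ 0.005 -1.     0.001]]
q [ 0.67 -0.38 -0.6  -0.   -1.35  0.87]
filler xy -0.2753 0.0455
0.85 [-0.27   0.039] [-5. -0.  7.]
0.78 [-0.262  0.028] [-13.  -0.  17.]
0.7 [-0.252  0.017] [-23.  -0.  29.]
0.62 [-0.241  0.006] [-34.  -1.  39.]
0.54 [-0.229 -0.003] [-46.  -1.  49.]
0.47 [-0.218 -0.011] [-57.  -1.  56.]
0.4 [-0.206 -0.018] [-69.  -1.  63.]
0.33 [-0.195 -0.024] [-81.  -1.  69.]
0.26 [-0.182 -0.029] [-93.  -1.  74.]
0.2 [-0.171 -0.032] [-104.   -1.   78.]
0.15 [-0.162 -0.035] [-113.   -1.   81.]
0.1 [-0.153 -0.037] [-122.   -1.   83.]
0.06 [-0.145 -0.039] [-130.   -1.   84.]
0.03 [-0.14  -0.039] [-136.   -1.   85.]
0 [-0.134 -0.04 ] [-141.   -1.   86.]
```

View pics/scene6.png

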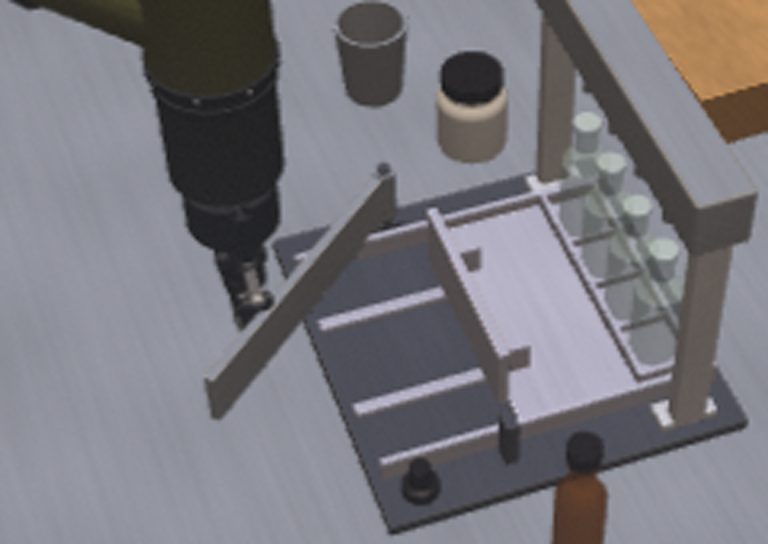

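>>> servo_tool([
  [[-8,0,11],0],
  [[-16,0,21],0],
  [[-26,0,31],0],
  [[-36,0,41],0],
  [[-46,0,49],0],
  [[-57,0,56],0],
  [[-68,0,63],0],
  [[-80,0,69],0],
  [[-92,0,74],0],
  [[-102,0,77],0],
  [[-110,0,80],0],
  [[-117,0,82],0],
])

```text
clock: 12.1
position: [0.5406, 0.0022, 0.229]
orientation: [-0.01, -0.707, 0.707, 0.014]
contact_force: [-0.9, -0.8, 0.8]
grip_width: 0.001
```

>>> servo_tool([
  [[-4,0,1],0],
  [[-8,0,2],0],
  [[-12,0,3],0],
  [[-15,0,3],0],
  [[-18,0,3],0],
])

```text
clock: 12.72
position: [0.5586, -0.0014, 0.2289]
orientation: [-0.01, -0.706, 0.708, 0.014]
contact_force: [-1.5, 0.8, 0.1]
grip_width: -0.001
```

```bash
python3 - <<'E'
from arc import *
info()
for n in ('scene','wrist'):
    c=r.camera(n); im=c['image']
    if n=='scene': im=cv2.resize(im[130:300,180:420],None,fx=3.2,fy=3.2,interpolation=cv2.INTER_CUBIC)
    cv2.imwrite(f'pics/{n}7.png',im)
E
```

```text
t 12.72 pos [ 0.5586 -0.0014  0.2289] F [-1.5  0.8  0.1] grip -0.0
[[-0.999 -0.006 -0.033]
 [ 0.033 -0.002 -0.999]
 [ 0.006 -1.     0.002]]
q [ 0.36 -0.02 -0.29 -0.   -1.3   1.18]
filler xy -0.1393 -0.04
```

View pics/scene7.png

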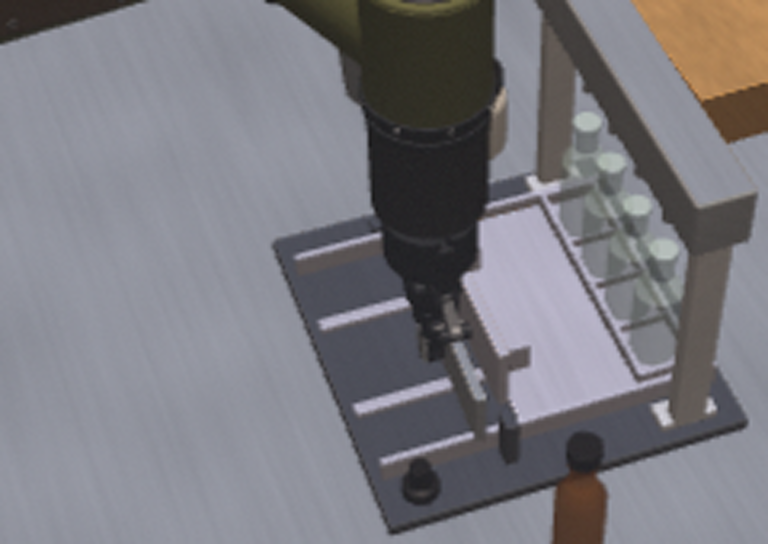

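View pics/wrist7.png

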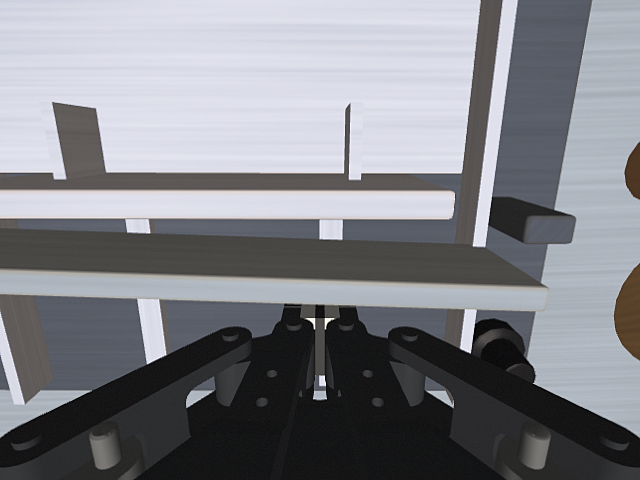

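>>> servo_tool([
  [[-2,0,0],0],
  [[-4,0,0],0],
  [[-6,0,0],0],
  [[-8,0,0],0],
  [[-8,0,0],0],
])

```text
clock: 13.45
position: [0.5661, -0.0016, 0.2288]
orientation: [-0.009, -0.706, 0.708, 0.015]
contact_force: [-7.6, 0.9, 4.6]
grip_width: -0.001
```

>>> servo_tool([
  [[-2,0,0],0],
  [[-3,0,0],0],
  [[-3,0,0],0],
])

```text
clock: 13.82
position: [0.5673, -0.0016, 0.2288]
orientation: [-0.006, -0.706, 0.708, 0.017]
contact_force: [-17.7, 3.2, 9.6]
grip_width: -0.002
```

```bash
python3 - <<'E'
from arc import *
info()
c=r.camera('wrist'); cv2.imwrite('pics/wrist8.png',c['image'])
E
```

```text
t 13.82 pos [ 0.5673 -0.0016  0.2288] F [-17.7   3.2   9.6] grip -0.0
[[-0.999 -0.016 -0.033]
 [ 0.033 -0.002 -0.999]
 [ 0.015 -1.     0.003]]
q [ 0.35  0.01 -0.26 -0.   -1.31  1.19]
filler xy -0.1306 -0.0399
```

View pics/wrist8.png

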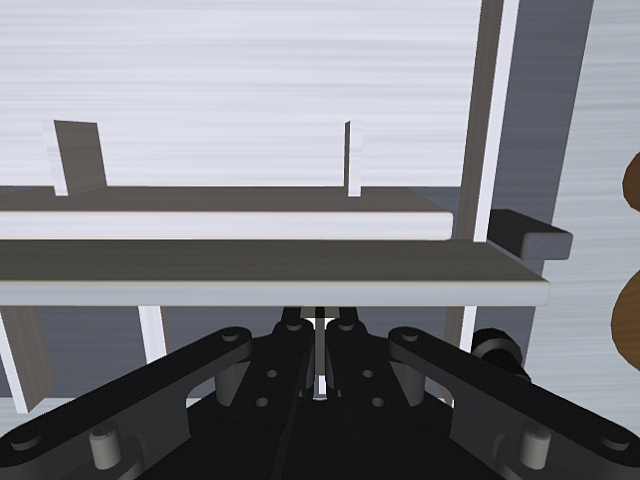

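Against the stop, with the gate parallel to the plate. I'll retract and check.

>>> servo_tool([
  [[2,0,0],0],
  [[8,0,0],0],
  [[20,0,0],0],
  [[40,0,0],0],
  [[60,-20,0],0],
  [[80,-60,0],0],
  [[110,-100,0],0],
  [[140,-120,-50],0],
  [[150,-120,-110],0],
  [[150,-120,-150],0],
  [[150,-120,-150],0],
])

```text
clock: 15.25
position: [0.4234, 0.1553, 0.3504]
orientation: [-0.005, -0.706, 0.708, 0.016]
contact_force: [-0.4, -0.5, 0.4]
grip_width: 0.002
```

```bash
python3 - <<'E'
from arc import *
info()
for n,(a,b,c_,d) in dict(scene=(150,300,240,420),top=(125,285,195,355)).items():
    im=r.camera(n)['image']; k=4.3 if n=='scene' else 3.7
    im=cv2.resize(im[a:b,c_:d],None,fx=k,fy=k,interpolation=cv2.INTER_CUBIC)
    for p in ([-.0955,.09,.085],[-.0955,-.09,.085],[-.115,.15,.085],[-.115,-.125,.085]):
        u=(proj(n,f2w(F,p))[0]-[c_,a])*k; cv2.circle(im,tuple(int(x) for x in u),2,(0,0,255),-1)
    cv2.imwrite(f'pics/{n}9.png',im)
E
```

```text
t 15.25 pos [0.4234 0.1553 0.3504] F [-0.4 -0.5  0.4] grip 0.0
[[-0.999 -0.016 -0.029]
 [ 0.029 -0.002 -1.   ]
 [ 0.016 -1.     0.002]]
q [ 0.8  -0.36 -0.37 -0.01 -1.58  0.74]
filler xy -0.2799 0.112
```

View pics/scene9.png

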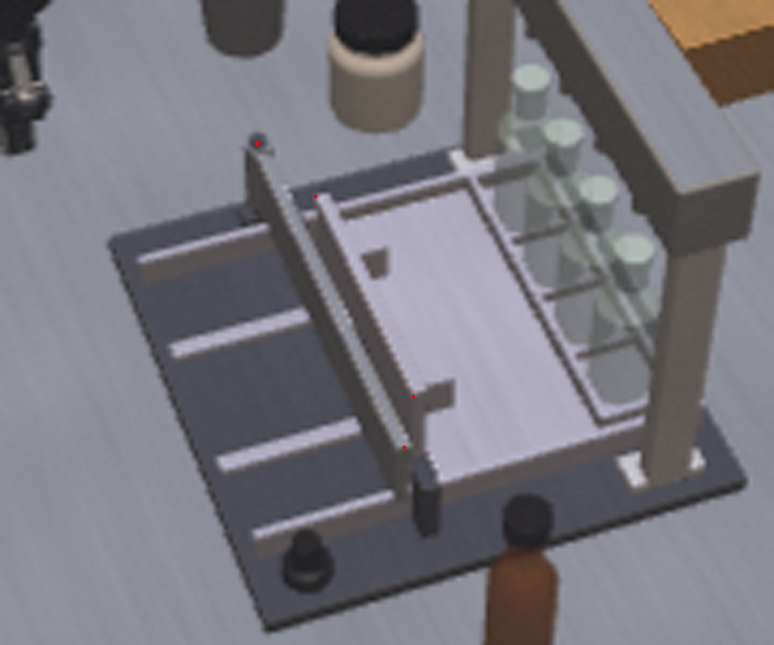

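View pics/top9.png

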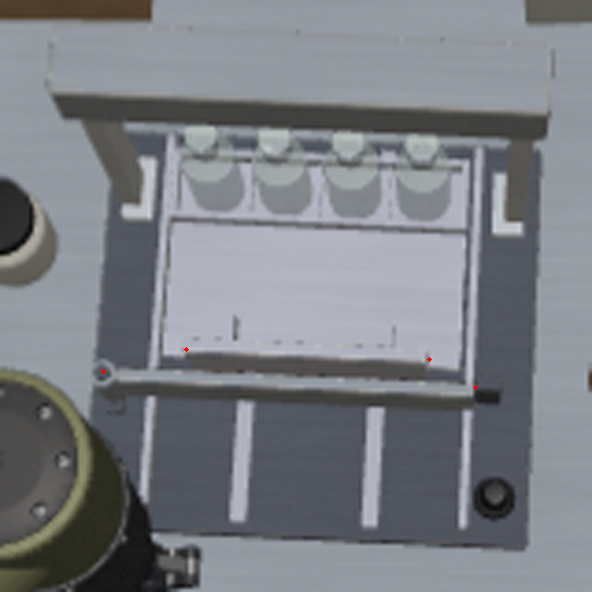

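```bash
python3 -c "
from station import r
print(r.hand_in())"
```

```text
the job is handed in; nothing more can be done
None
```

I pushed the tray home and swung the gate shut, then backed the arm clear and handed the job in at about 15 s of the 53 s allowed. The hand-in reported no verdict.

- **Tray:** I pushed the middle of the plate with closed fingertips until the force rose to 18 N at the back stops. In the final pictures the plate's top edge lies within about a pixel of its computed home position.
- **Gate:** I pushed it round from its outer face onto the stop, where the force reached about 18 N. Its free end is within about 1 pixel of closed, roughly 2 mm or 0.01 rad, and it stayed there after release.
- **Bottles and other things:** In the last pictures all four bottles stand upright in their pockets under the header bar. I did not measure their distance to the spouts. The stopper, jar and amber bottle look unmoved. The tape roll, brush and tumbler were outside those views and the beaker only partly in them, but the arm never went near any of them.
- **Disagreements:** Two early scene-camera readings, the deck's front-left corner and the stop post, missed the position fit by 2 to 4 pixels. The wrist camera also put the plate about 4 mm closer to the robot than the fit did. Neither changed the result, because both end positions were confirmed by contact.

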